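# Set the telescopic level stand to the ring on the measuring cylinder

### The arm

A 6-joint arm with a two-finger parallel gripper is mounted at the origin on the work surface. World frame = base frame: x ahead of the robot, y to its left, z up, the work surface at z = 0. Lengths are in mm, angles in rad, forces in N, time in s.
With the tool pointing down it reaches from about 275 to 750 mm from the base axis. Payload 10.2 kg.
Tool frame: the origin (TCP) lies at the very end of the fingers, on their centre line; the grasp point (between the pads) lies 19 mm behind it; x points along the fingers, y is the direction in which the jaws open and shut, and the axes are right-handed (so a half turn about x gives the same grasp; the last joint's range is limited). The gripper opens to 85 mm and grips with 20 to 120 N. Pads are 22 mm wide; open, the fingers measure 114 mm over their backs; the gripper's body (76 mm by 85 mm) begins 54 mm behind the grasp point. The pads swing forward as they close: fully open they stand 13 mm farther back than shut.
Start: joints at [0.969, 0.313, 1.498, -0, 1.331, -0.223], TCP at [194.161, 487.783, 197.994] pointing down, gripper open.
Joint ranges: [-2.94, 2.94], [-0.97, 2.17], [0.19, 2.56], [-1.23, 4.37], [0.02, 3.11], [-2.88, 2.88]. Speed limits (rad/s): [2.39, 2.39, 3.01, 3.14, 3.14, 3.14].

### API

Orientations are given as a unit quaternion [w, x, y, z].
In Python, from rig import ctrl, viewer, finish_job gives the robot as it stands.
- The arm moves only by the tool carry_out, never from a script. Its argument "targets" is a list of rows, each an object of numbers: "x", "y", "z": the shift along the world's x, y, z in m; "ax", "ay", "az": the turn, a rotation vector about the world's x, y, z in rad; "hand": the opening, from -1 (shut) to 1 (fully open). A call has 1 to 5 rows; each row is the pose to reach, as a shift and turn from the pose commanded when the call began; what a row does not reach only later rows make up. A row lasts 1/8 s, in which the tool goes at most 62.5 mm and 10.7 degrees, less where a joint would pass 70% of its speed; a pose out of reach is approached as far as the arm can. A call with a gripper value outside its range is refused whole. The fingers move at their own pace and stop on an object; "grip_force" is the grip in N (left out, the last holds). Time passes only in rows, so rows that repeat a pose let the fingers close. It gives the time, the measured TCP pose, the force and the opening at its end, in the units of the state.
- ctrl.sense(): the state, without advancing time (a new reading comes with each control period).
- viewer.capture(name): name is "side" or "top" or "wrist"; returns the picture (400x640x3 uint8, blue, green, red); there is no depth.
- viewer.camera_info(name): a dict with "fx", "fy", "cx", "cy" (pixels), "R" (3x3) and "t" (3): a world point X has camera coordinates R X + t. Camera axes: x right, y down, z forward; pixel columns grow to the right and rows downward; lengths in mm; the calibration is good to about 2 mm. The wrist camera is an equidistant fisheye: a pixel r from the principal point sees the ray r / f radians off the axis. A picture is of the moment at which its call begins: read the wrist's pose just before it. camera_info takes no time and is no camera call; for the wrist camera it gives the pose at the moment of the call.
- finish_job(): hands the job in, once; it reports no verdict.
The state is a dict: "time_s": time; "joints": joint angles; "dq": joint speeds; "tau": joint torques, N m; "eef_pos": TCP position; "ee_rot": TCP orientation; "force": force on the tool from outside, world axes, zero at the start; "wrist_torque": the same for the moment, N m; "grip_width": opening from 0.0 (shut) to 1.0 (fully open).
Only numpy, scipy, OpenCV 4.12 (cv2) and the standard library are available. Lean on these libraries where they do the work, as an engineer would, in place of code of your own. Each camera call takes 0.05 s, during which the arm holds its last target. There are 200 camera calls.

### The job

Set the blue telescopic level stand for the next fill: turn its blue handle anticlockwise until the telescoping section is unlocked, raise it until the blue disc is level with the orange ring on the measuring cylinder, then turn the handle back to lock it there, and let go. Leave the yellow stand as it is, and do not shift the cylinder or its ring.

Things in the scene. Friction and masses are not known exactly. Their poses are not given: they have to be found in the camera images.
- blue_disc (a point): Centre of the blue stand's disc (60 mm wide, 6 thick), on the upright axis; z up. Handle bar along x here: 52 long, 14 wide, 26 high, its middle 39 mm above this point, 23 mm clear over the disc. Bar and disc turn and rise as one, up to 100 mm. The point is 137 mm over the counter when fully down, starts 0-14 mm above that. Collar top at 125 mm; grey foot 130 x 75 x 14 mm, fixed.
- blue_twist (a joint): Turn of the blue handle, rad: 0 locked (stop; bar along the foot's white stripe; starts here), growing anticlockwise from above to 1.2 (stop). An eccentric grips below 0.55 and is free above: turn to about 1.0 to raise it. To lock turn fully back: it snaps home below 0.2. Turning takes up to 0.3 N m and keeps the height. Free, the section lifts with 5 N and stays where it is put.
- level_ring (a point): Centre of the orange ring (41 mm across, 8 mm high) clipped round the clear measuring cylinder (34 mm across, 260 mm tall, blue hexagonal foot 90 mm wide, standing loose). z is up. 175 to 223 mm above the counter, different each time: the height wanted for the centre of the blue disc.
- yellow_disc (a point): Centre of the yellow disc of the other level stand, same build but yellow, raised to some other height; to be left as it is.
There are look-alikes about, which are no part of the job. Leave any pink or red look-alike of the part that bears blue_disc alone.

How it is judged (in metres and radians):
On the way, in this order (a step that is already met when the one before it is completed fails the run):
1. the blue handle is turned to unlocked (beyond 0.7 rad) (value of joint blue_twist above 0.7 rad), for 0.1 s.
2. still unlocked, the blue disc is brought within 18 mm of the ring's height (value of joint blue_twist above 0.6 rad and z of blue_disc in the frame of level_ring between -0.018 and 0.018 m), for 0.1 s.
At the end, for the whole second after the job is handed in: The blue disc stays within 12 mm of the height of the orange ring, with the blue handle turned back to locked (within 0.2 rad of its stop) and released (value of joint blue_twist below 0.2 rad and z of blue_disc in the frame of level_ring between -0.012 and 0.012 m); the robot touches nothing.
It fails at once if the yellow stand's section is moved (more than 10 mm) (distance of yellow_disc from where it was at the start of the episode above 0.01 m).
It fails at once if the cylinder or its ring is shifted (more than 20 mm) (distance of level_ring from where it was at the start of the episode above 0.02 m).
It also fails if it takes over 35 s, if anything falls off the work surface, if the arm or the gripper's body presses on something with over 40 N, if the wrist force passes 120 N, or if a joint passes its speed limit or range.

## Working session

There is one attempt and no reset: what is moved stays moved. The work goes in short steps, Python scripts to look and compute and a tool call to move; the robot and the scene stay as the last step left them, time stands still between calls to the robot, and variables do not carry over. Pictures are saved under pics/ and viewed, about 8 in all and at most 12, crops included, and the job is handed in when it is done.

Besides the shell and the picture viewer there is one more tool, called after "Call:" in YAML: its name, and indented under it one key for each argument. carry_out: Moves the arm, as the interface text tells. Its arguments: {"type":"object","properties":{"targets":{"type":"array"},"grip_force":{"type":"number"}},"required":["targets"]}

```bash
mkdir -p pics; cat > h.py <<'E'
import numpy as np, cv2
from rig import ctrl, viewer, finish_job
def ray(n,u,v,ci=None):
    c=ci or viewer.camera_info(n); R=np.array(c["R"]); t=np.array(c["t"])
    if n=="wrist":
        dx,dy=(u-c["cx"])/c["fx"],(v-c["cy"])/c["fy"]; r=np.hypot(dx,dy)+1e-12
        d=np.array([dx/r*np.sin(r),dy/r*np.sin(r),np.cos(r)])
    else: d=np.array([(u-c["cx"])/c["fx"],(v-c["cy"])/c["fy"],1.])
    d=R.T@d; return -R.T@t, d/np.linalg.norm(d)
def onz(n,u,v,z,ci=None):
    o,d=ray(n,u,v,ci); return o+d*(z-o[2])/d[2]
def tri(a,b):
    (o1,d1),(o2,d2)=a,b
    s=np.linalg.lstsq(np.c_[d1,-d2],o2-o1,rcond=None)[0]
    p,q=o1+s[0]*d1,o2+s[1]*d2; return (p+q)/2,np.linalg.norm(p-q)
E
python3 - <<'E'
from h import *
for n in("side","top"):
    im=viewer.capture(n); cv2.imwrite(f"pics/{n}0.png",im); c=viewer.camera_info(n); print(n,c["fx"],-np.array(c["R"]).T@np.array(c["t"]), np.array(c["R"])[2])
E
```

```text
side 379.66669367068283 [250.75931855 538.62111523 666.37808343] [ 0.41154206 -0.66272551 -0.6256421 ]
top 490.16516172048495 [ 500.93384667  -14.64422032 1139.16122535] [ 0.11567399  0.01375233 -0.99319203]
```

View pics/side0.png

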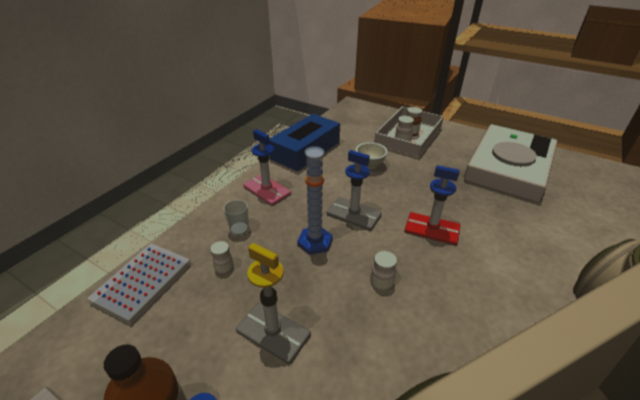

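View pics/top0.png

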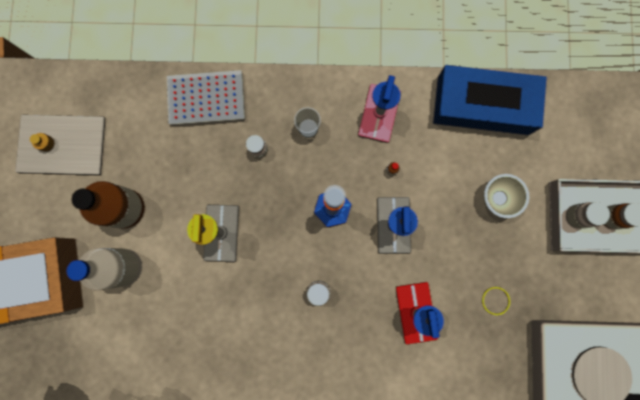

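Candidates for the blue stand are the pink foot (side 264,150 / top 385,95), the grey foot (side 357,170 / top 403,221) and the red foot (side 443,185 / top 428,321). The description gives a grey foot, so I choose that one and check it in one close crop.

```bash
python3 - <<'E'
from h import *
s=cv2.imread("pics/side0.png");t=cv2.imread("pics/top0.png")
a=cv2.resize(s[130:260,285:395],None,fx=4,fy=4,interpolation=cv2.INTER_CUBIC)
b=cv2.resize(t[175:265,305:425],None,fx=3,fy=3,interpolation=cv2.INTER_CUBIC)
o=np.zeros((520,800,3),np.uint8);o[:,:440]=a;o[:270,440:800]=b
cv2.imwrite("pics/crop1.png",o)
for n,im,boxes in(("side",s,{"ring":(300,165,330,195),"blue":(335,145,380,190)}),("top",t,{"ring":(315,180,352,215),"blue":(385,200,420,240)})):
    hsv=cv2.cvtColor(im,cv2.COLOR_BGR2HSV)
    for k,(x0,y0,x1,y1) in boxes.items():
        lo,hi=((0,90,80),(18,255,255)) if k=="ring" else ((105,150,40),(128,255,255))
        m=cv2.inRange(hsv[y0:y1,x0:x1],lo,hi);ys,xs=np.nonzero(m)
        print(n,k,len(xs),"bbox",xs.min()+x0,xs.max()+x0,ys.min()+y0,ys.max()+y0,"c",xs.mean()+x0,ys.mean()+y0)
for u,v,z in((387,200,14),(403,221,150)): print(onz("top",u,v,z))
E
```

```text
side ring 161 bbox 305 323 175 185 c 313.6645962732919 180.34782608695653
side blue 230 bbox 346 368 151 177 c 357.16521739130434 167.25217391304346
top ring 48 bbox 325 341 202 210 c 332.2708333333333 207.27083333333334
top blue 606 bbox 389 416 207 234 c 402.516501650165 220.96369636963698
[ 625.33124143 -153.73891304   14.        ]
[ 568.54393287 -169.59112319  150.        ]
```

View pics/crop1.png

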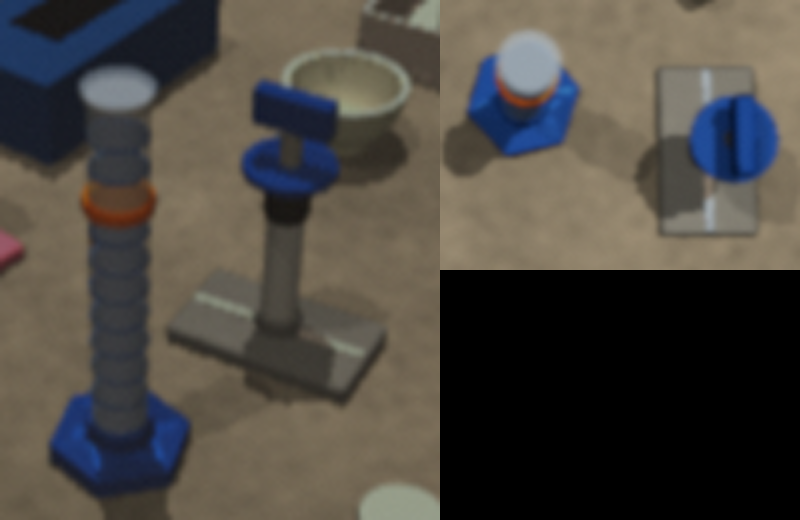

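The crop shows the grey-foot stand with its blue handle along the white stripe, disc at side (357,171) and top (403,221). The ring is at side (314,180), cylinder top at top (334,196) and side (314,152).

```bash
python3 - <<'E'
from h import *
print("disc",tri(ray("side",357.1,171.4),ray("top",403,221)))
print("bar top-face", tri(ray("side",357.8,156.5),ray("top",405.5,220)))
print("cyltop",onz("top",334.3,195.7,260),onz("side",314,151.7,260),tri(ray("side",314,151.7),ray("top",334.3,195.7)))
print("cylfoot",onz("top",333,209.7,15))
A=onz("top",334.3,195.7,260)
for v in(179.7,180.3):
    o,d=ray("side",313.7,v); print("ring",tri((A,np.array([0,0,1.])),(o,d)))
# foot centre & yaw from top stripe
p,q=[onz("top",305+(x+.5)/3-.5,175+(y+.5)/3-.5,14) for x,y in((266,70),(270,229))]
print("stripe",p,q,np.degrees(np.arctan2(*(q-p)[1::-1])))
c=[onz("top",305+(x+.5)/3-.5,175+(y+.5)/3-.5,14) for x,y in((219,68),(313,68),(315,234),(221,234))]
print("foot",np.mean(c,0),np.linalg.norm(c[1]-c[0]),np.linalg.norm(c[2]-c[1]))
s=ctrl.sense();print(s["eef_pos"],s["ee_rot"],s["grip_width"],s["time_s"])
E
```

```text
disc (array([ 569.77524941, -170.80104121,  140.57752501]), np.float64(1.2894758989656583))
bar top-face (array([ 569.34527788, -168.49655055,  184.69204345]), np.float64(2.4140487146231484))
cyltop [603.50483813 -28.27319225 260.        ] [605.03942772 -27.44585419 260.        ] (array([604.28144162, -27.86043499, 259.91856525]), np.float64(1.73557002358717))
cylfoot [599.59488976 -29.84122554  15.        ]
ring (array([604.68387791, -27.53270517, 189.96960151]), np.float64(2.784568848619676))
ring (array([604.68801743, -27.53008116, 188.38042697]), np.float64(2.794371015270427))
stripe [ 630.34385769 -168.26776166   14.        ] [ 508.96737858 -172.44862123   14.        ] -178.0272047906314
foot [ 568.5234606  -169.59850599   14.        ] 72.15624116011857 126.72351914700612
[193.99774129 487.5300849  197.48340733] [ 0.69430248  0.13272651  0.69462249 -0.13351906] 0.999864633962083 0.1
```

```bash
python3 - <<'E'
from h import *
from scipy.spatial.transform import Rotation as R
q=ctrl.sense()["ee_rot"]; m=R.from_quat([q[1],q[2],q[3],q[0]]).as_matrix()
print(m.round(3)); y=m[:,1]; yaw=np.arctan2(y[1],y[0]); print("jaw yaw",yaw)
for t in(np.pi/2+.034,-np.pi/2+.034): print("az",(t-yaw+np.pi)%(2*np.pi)-np.pi)
print(np.array([568.9,-169.9])-ctrl.sense()["eef_pos"][:2])
E
```

```text
[[-0.001  0.37   0.929]
 [-0.001  0.929 -0.37 ]
 [-1.    -0.001 -0.   ]]
jaw yaw 1.1920078232582294
az 0.4127885035366674
az -2.7288041500531257
[ 374.90225871 -657.4300849 ]
```

Call:
carry_out:
  targets:
    - {"x": 0, "y": 0, "z": 0.06, "hand": 1}
    - {"x": 0, "y": 0, "z": 0.12, "hand": 1}
    - {"x": 0.01, "y": -0.03, "z": 0.14, "hand": 1}

```text
invalid input at $.targets[0]: expected keys x, y, z, ax, ay, az, hand
```

Call:
carry_out:
  targets:
    - {"x": 0, "y": 0, "z": 0.06, "ax": 0, "ay": 0, "az": -0.18, "hand": 1}
    - {"x": 0, "y": 0, "z": 0.12, "ax": 0, "ay": 0, "az": -0.36, "hand": 1}
    - {"x": 0.02, "y": -0.04, "z": 0.15, "ax": 0, "ay": 0, "az": -0.54, "hand": 1}
    - {"x": 0.045, "y": -0.08, "z": 0.15, "ax": 0, "ay": 0, "az": -0.72, "hand": 1}
    - {"x": 0.07, "y": -0.13, "z": 0.15, "ax": 0, "ay": 0, "az": -0.9, "hand": 1}

```text
time_s: 0.72
eef_pos: [264.6, 356.6, 347.7]
ee_rot: [0.566, 0.423, 0.566, -0.423]
force: [1.1, 0.6, 0.8]
grip_width: 1.002
```

Call:
carry_out:
  targets:
    - {"x": 0.03, "y": -0.05, "z": 0, "ax": 0, "ay": 0, "az": -0.18, "hand": 1}
    - {"x": 0.06, "y": -0.1, "z": 0, "ax": 0, "ay": 0, "az": -0.36, "hand": 1}
    - {"x": 0.09, "y": -0.15, "z": 0, "ax": 0, "ay": 0, "az": -0.54, "hand": 1}
    - {"x": 0.12, "y": -0.2, "z": 0, "ax": 0, "ay": 0, "az": -0.72, "hand": 1}
    - {"x": 0.15, "y": -0.25, "z": 0, "ax": 0, "ay": 0, "az": -0.9, "hand": 1}

```text
time_s: 1.35
eef_pos: [414.7, 106.0, 347.9]
ee_rot: [-0.325, -0.628, -0.326, 0.628]
force: [1.6, 0.0, 0.3]
grip_width: 1.002
```

Call:
carry_out:
  targets:
    - {"x": 0.03, "y": -0.055, "z": 0, "ax": 0, "ay": 0, "az": -0.18, "hand": 1}
    - {"x": 0.06, "y": -0.11, "z": 0, "ax": 0, "ay": 0, "az": -0.36, "hand": 1}
    - {"x": 0.09, "y": -0.165, "z": 0, "ax": 0, "ay": 0, "az": -0.54, "hand": 1}
    - {"x": 0.12, "y": -0.22, "z": 0, "ax": 0, "ay": 0, "az": -0.72, "hand": 1}
    - {"x": 0.155, "y": -0.277, "z": 0, "ax": 0, "ay": 0, "az": -0.9, "hand": 1}

```text
time_s: 1.98
eef_pos: [567.1, -166.9, 347.8]
ee_rot: [-0.02, -0.707, -0.02, 0.707]
force: [0.3, -0.3, 0.7]
grip_width: 1.0
```

Call:
carry_out:
  targets:
    - {"x": 0, "y": 0, "z": -0.04, "ax": 0, "ay": 0, "az": -0.03, "hand": 1}
    - {"x": 0, "y": 0, "z": -0.08, "ax": 0, "ay": 0, "az": -0.03, "hand": 1}
    - {"x": 0, "y": 0, "z": -0.08, "ax": 0, "ay": 0, "az": -0.03, "hand": 1}

```text
time_s: 2.35
eef_pos: [565.5, -164.5, 265.3]
ee_rot: [-0.01, -0.705, -0.013, 0.709]
force: [0.4, 0.7, 0.7]
grip_width: 1.001
```

```bash
python3 - <<'E'
from h import *
from scipy.spatial.transform import Rotation as R
s=ctrl.sense();q=s["ee_rot"]; m=R.from_quat([q[1],q[2],q[3],q[0]]).as_matrix()
print(s["eef_pos"],np.round(s["joints"],3),np.arctan2(m[1,1],m[0,1]),s["time_s"],s["force"])
im=viewer.capture("wrist");cv2.imwrite("pics/w1.png",im)
c=viewer.camera_info("wrist");R_=np.array(c["R"]);t=np.array(c["t"])
for X in([569,-170,193],[569,-170,144]):
    p=R_@X+t; th=np.arctan2(np.hypot(*p[:2]),p[2]);e=p[:2]/np.hypot(*p[:2]);print(c["cx"]+c["fx"]*th*e[0],c["cy"]+c["fy"]*th*e[1])
E
```

```text
[ 565.49981652 -164.48765466  265.34224265] [-0.482  0.429  1.161  0.     1.558  1.056] -1.5381125393828754 2.35 [0.38190804 0.68576207 0.66549464]
325.46947776851533 198.82573236577392
324.5706938797088 183.42518296407684
```

View pics/w1.png

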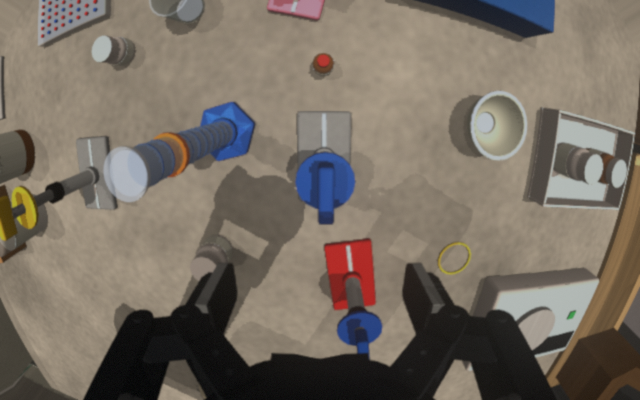

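The wrist view shows the blue disc at (325,180) and the bar along the image vertical, x≈325, within about 3 px of where I predicted them. The cylinder is clear on the left, so the fix is confirmed. Next I read the settled pose and refine the bar.

```bash
python3 - <<'E'
from h import *
s=ctrl.sense();print(s["eef_pos"],s["time_s"],np.abs(s["dq"]).max())
im=cv2.imread("pics/w1.png");m=cv2.inRange(cv2.cvtColor(im,cv2.COLOR_BGR2HSV),(105,150,30),(128,255,255))[148:226,285:365]
ys,xs=np.nonzero(m);xs+=285;ys+=148
disc=(xs[ys<185].min()+xs[ys<185].max())/2; low=ys>214
print("disc bbox",xs.min(),xs.max(),ys.min(),ys.max(),"bar end cols",xs[low].min(),xs[low].max())
print("disc edges on z144",[onz("wrist",u,181,144).round(1) for u in(xs.min()-.5,xs.max()+.5)],onz("wrist",325,ys.min()-.5,144))
print("bar near end top",onz("wrist",xs[low].mean(),ys.max()+.5,192.6), onz("wrist",xs[low].mean(),ys.max()+.5,167))
E
```

```text
[ 566.34452234 -164.83071287  268.06861269] 2.4 0.05978810759063327Traceback (most recent call last):
  File "<stdin>", line 6, in <module>
    return umr_minimum(a, axis, None, out, keepdims, initial, where)
ValueError: zero-size array to reduction operation minimum which has no identity
```

Call:
carry_out:
  targets:
    - {"x": 0, "y": 0, "z": 0, "ax": 0, "ay": 0, "az": 0, "hand": 1}
    - {"x": 0, "y": 0, "z": 0, "ax": 0, "ay": 0, "az": 0, "hand": 1}

```text
time_s: 2.65
eef_pos: [567.0, -165.1, 269.6]
ee_rot: [0.012, 0.708, 0.011, -0.706]
force: [1.4, -0.5, 0.4]
grip_width: 0.999
```

```bash
python3 - <<'E'
from h import *
s=ctrl.sense();print(s["eef_pos"],s["time_s"],np.abs(s["dq"]).max())
im=viewer.capture("wrist");ci=viewer.camera_info("wrist");m=cv2.inRange(cv2.cvtColor(im,cv2.COLOR_BGR2HSV),(105,120,20),(128,255,255));m[:140]=0;m[235:]=0;m[:,:280]=0;m[:,370:]=0
ys,xs=np.nonzero(m);e=ys.max();low=(ys>e-8)&(ys<e-1)
print("disc bbox",xs.min(),xs.max(),ys.min(),e,"bar end cols",xs[low].min(),xs[low].max())
print("disc edges",[onz("wrist",u,181,144,ci).round(1) for u in(xs.min()-.5,xs.max()+.5)],"far edge",onz("wrist",325,ys.min()-.5,144,ci))
print("bar end top",onz("wrist",xs[low].mean(),e+.5,192.6,ci), onz("wrist",xs[low].mean(),e+.5,166.6,ci))
E
```

```text
[ 566.96726344 -165.0778402   269.5926529 ] 2.65 0.012397382551637696
disc bbox 295 352 154 222 bar end cols 319 330
disc edges [array([ 571.1, -140.1,  144. ]), array([ 573.1, -198.5,  144. ])] far edge [ 600.07069498 -169.69712618  144.        ]
bar end top [ 547.28316532 -170.2502852   192.6       ] [ 536.50669075 -171.09734725  166.6       ]
```

Call:
carry_out:
  targets:
    - {"x": 0.003, "y": -0.0045, "z": -0.03, "ax": 0, "ay": 0, "az": 0, "hand": 1}
    - {"x": 0.003, "y": -0.0045, "z": -0.06, "ax": 0, "ay": 0, "az": 0, "hand": 1}
    - {"x": 0.003, "y": -0.0045, "z": -0.085, "ax": 0, "ay": 0, "az": 0, "hand": 1}
    - {"x": 0.003, "y": -0.0045, "z": -0.105, "ax": 0, "ay": 0, "az": 0, "hand": 1}
    - {"x": 0.003, "y": -0.0045, "z": -0.105, "ax": 0, "ay": 0, "az": 0, "hand": 1}
  grip_force: 60

```text
time_s: 3.32
eef_pos: [569.1, -169.3, 162.3]
ee_rot: [-0.011, -0.706, -0.012, 0.708]
force: [-0.8, 0.4, 0.9]
grip_width: 1.001
```

Call:
carry_out:
  targets:
    - {"x": 0, "y": 0, "z": 0, "ax": 0, "ay": 0, "az": 0, "hand": 1}
    - {"x": 0, "y": 0, "z": 0, "ax": 0, "ay": 0, "az": 0, "hand": 1}

```text
time_s: 3.58
eef_pos: [570.0, -169.7, 164.1]
ee_rot: [0.012, 0.708, 0.011, -0.706]
force: [0.4, 0.1, 0.4]
grip_width: 0.999
```

Well placed; no contact. Closing.

Call:
carry_out:
  targets:
    - {"x": 0, "y": 0, "z": 0, "ax": 0, "ay": 0, "az": 0, "hand": -1}
    - {"x": 0, "y": 0, "z": 0, "ax": 0, "ay": 0, "az": 0, "hand": -1}
    - {"x": 0, "y": 0, "z": 0, "ax": 0, "ay": 0, "az": 0, "hand": -1}
    - {"x": 0, "y": 0, "z": 0, "ax": 0, "ay": 0, "az": 0, "hand": -1}
    - {"x": 0, "y": 0, "z": 0, "ax": 0, "ay": 0, "az": 0, "hand": -1}
  grip_force: 60

```text
time_s: 4.2
eef_pos: [569.6, -169.5, 163.0]
ee_rot: [-0.012, -0.707, -0.012, 0.707]
force: [-0.0, -0.1, 0.4]
grip_width: 0.005
```

Call:
carry_out:
  targets:
    - {"x": 0, "y": 0, "z": 0, "ax": 0, "ay": 0, "az": 0, "hand": -1}
    - {"x": 0, "y": 0, "z": 0, "ax": 0, "ay": 0, "az": 0, "hand": -1}
    - {"x": 0, "y": 0, "z": 0, "ax": 0, "ay": 0, "az": 0, "hand": -1}

```text
time_s: 4.58
eef_pos: [569.5, -169.5, 163.0]
ee_rot: [-0.012, -0.707, -0.012, 0.707]
force: [-0.3, 0.2, 0.3]
grip_width: 0.004
```

The gripper shut fully on nothing (a 14 mm bar should read about 0.16). I'll look.

```bash
python3 - <<'E'
from h import *
w=viewer.capture("wrist");s=viewer.capture("side")
o=np.zeros((600,640,3),np.uint8);o[:200]=cv2.resize(w[130:400,:],(640,200)) if 0 else 0
a=w[130:400,170:490];b=cv2.resize(s[90:260,270:470],None,fx=3,fy=3,interpolation=cv2.INTER_CUBIC)
o=np.zeros((510,800,3),np.uint8);o[:,:600]=b
cv2.imwrite("pics/s2.png",b);cv2.imwrite("pics/w2.png",w)
E
```

```text
(no output)
```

View pics/s2.png

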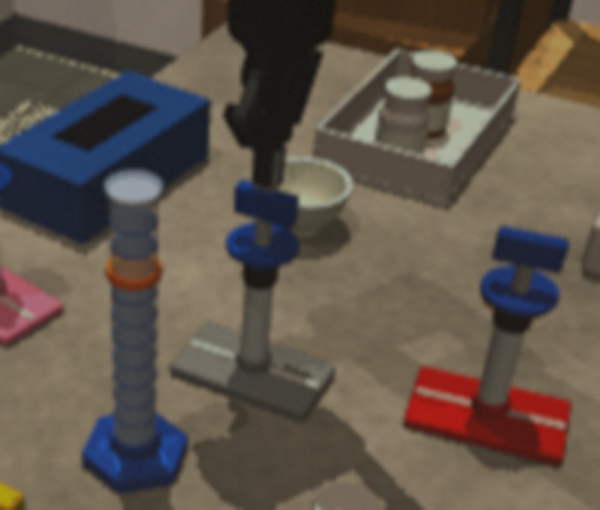

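View pics/w2.png

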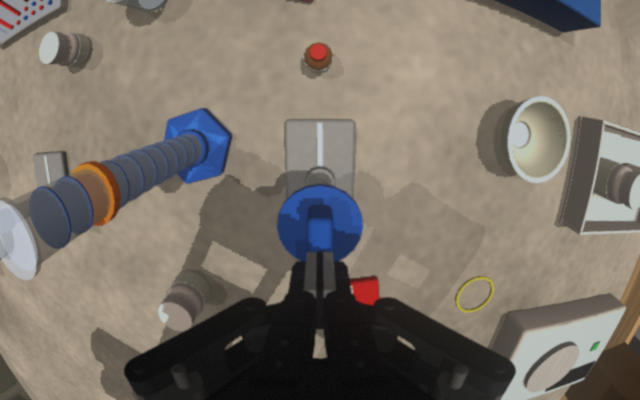

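Both views show the shut fingertips just above or beside the bar's near end: wrist (320,258), side crop (268,180), which is side px (359,150). I compare these with the projected TCP.

```bash
python3 - <<'E'
from h import *
s=ctrl.sense();print(s["eef_pos"],s["joints"],s["force"])
def proj(n,X):
    c=viewer.camera_info(n);p=np.array(c["R"])@X+np.array(c["t"])
    if n=="wrist":
        r=np.hypot(*p[:2]);th=np.arctan2(r,p[2]);x=th*p[:2]/r
    else:x=p[:2]/p[2]
    return np.array([c["cx"]+c["fx"]*x[0],c["cy"]+c["fy"]*x[1]]).round(1)
T=np.array(s["eef_pos"])
for dz in(0,19,30,50,73):
    X=T+[0,0,dz];print(dz,proj("side",X),proj("wrist",X),"sidecrop",((proj("side",X)-[270,90])*3).round())
for z in(193,167,144):
  for x in(544,570,596): print("bar",x,z,proj("wrist",[x,-169.5,z]),((proj("side",[x,-169.5,z])-[270,90])*3).round())
im=viewer.capture("top");cv2.imwrite("pics/top3.png",im)
print("wrist cam",-np.array(viewer.camera_info("wrist")["R"]).T@viewer.camera_info("wrist")["t"])
E
```

```text
[ 569.54964029 -169.46488957  162.98860232] [-4.86191030e-01  4.92150259e-01  1.32968912e+00  5.71328562e-06
  1.31977934e+00  1.05179553e+00] [-0.08994378 -0.26204018 -0.60625564]
0 [357.8 164. ] [319.2 240.3] sidecrop [263. 222.]
19 [358.3 157.3] [319.2 254.8] sidecrop [265. 202.]
30 [358.7 153.3] [319.2 264.5] sidecrop [266. 190.]
50 [359.2 145.9] [319.2 285.2] sidecrop [268. 168.]
73 [359.9 137.2] [319.2 315.4] sidecrop [270. 142.]
bar 544 193 [317.8 301.9] [296. 199.]
bar 570 193 [319.3 263.7] [266. 190.]
bar 596 193 [321.  219.2] [236. 181.]
bar 544 167 [318.  277.9] [293. 227.]
bar 570 167 [319.3 242.5] [263. 218.]
bar 596 167 [320.8 202.5] [235. 208.]
bar 544 144 [318.1 260.6] [290. 251.]
bar 570 144 [319.3 227.5] [261. 242.]
bar 596 144 [320.6 191.1] [233. 232.]
wrist cam [ 654.69576037 -166.65730489  338.09797136]
```

```bash
python3 - <<'E'
from h import *
c=viewer.camera_info("wrist");print(c["fx"],c["cx"],c["cy"],np.array(c["R"]).round(3).tolist())
T=np.array(ctrl.sense()["eef_pos"])
# open fingertips: inner edge px in w1 (relative geometry fixed to the hand): meet planes y=T.y+-42.5
for u,v in((222,268),(418,268),(236,272),(404,272)):
    o,d=ray("wrist",u,v,c); 
    for h in(42.5,): 
        k=(np.sign(320-u)*h+T[1]-o[1])/d[1]; print(u,(o+k*d-T).round(1))
w=cv2.imread("pics/w2.png");w1=cv2.imread("pics/w1.png")
a=cv2.resize(w[180:310,260:380],None,fx=4,fy=4,interpolation=cv2.INTER_CUBIC)
b=cv2.resize(w1[250:330,170:240],None,fx=4,fy=4,interpolation=cv2.INTER_CUBIC)
o=np.zeros((520,780,3),np.uint8);o[:,:480]=a;o[:320,490:770]=b
cv2.imwrite("pics/c3.png",cv2.convertScaleAbs(o,alpha=1.8,beta=15))
E
```

```text
309.70691628693146 319.34551395485306 203.67084575494567 [[0.033, -0.999, 0.0], [-0.944, -0.031, 0.328], [-0.328, -0.011, -0.945]]
222 [15.8 42.5 64. ]
418 [ 17.9 -42.5  62.9]
236 [ 1.2 42.5 43.5]
404 [  5.1 -42.5  45.3]
```

View pics/c3.png

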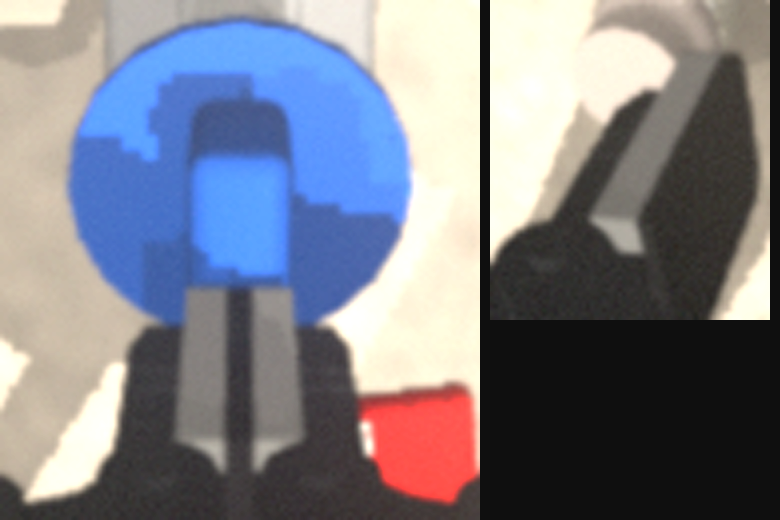

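Both cameras agree that the shut fingertips sit about 36 mm above the reported TCP: z≈199, just over the bar top at 193. Force is nil, so nothing was touched. The images and the shut grip contradict the stated TCP, so I trust the images. I'll open, go down 30 mm with the force watched, and close again.

Call:
carry_out:
  targets:
    - {"x": 0, "y": 0, "z": 0, "ax": 0, "ay": 0, "az": 0, "hand": 1}
    - {"x": 0, "y": 0, "z": 0, "ax": 0, "ay": 0, "az": 0, "hand": 1}
    - {"x": 0, "y": 0, "z": 0, "ax": 0, "ay": 0, "az": 0, "hand": 1}
    - {"x": 0, "y": 0, "z": 0, "ax": 0, "ay": 0, "az": 0, "hand": 1}
    - {"x": 0, "y": 0, "z": 0, "ax": 0, "ay": 0, "az": 0, "hand": 1}

```text
time_s: 5.35
eef_pos: [569.6, -169.5, 163.0]
ee_rot: [0.012, 0.707, 0.012, -0.707]
force: [-0.4, -0.6, -0.1]
grip_width: 0.997
```

Call:
carry_out:
  targets:
    - {"x": 0, "y": 0, "z": -0.01, "ax": 0, "ay": 0, "az": 0, "hand": 1}
    - {"x": 0, "y": 0, "z": -0.02, "ax": 0, "ay": 0, "az": 0, "hand": 1}
    - {"x": 0, "y": 0, "z": -0.03, "ax": 0, "ay": 0, "az": 0, "hand": 1}
    - {"x": 0, "y": 0, "z": -0.03, "ax": 0, "ay": 0, "az": 0, "hand": 1}

```text
time_s: 5.85
eef_pos: [569.1, -169.3, 131.9]
ee_rot: [-0.011, -0.706, -0.012, 0.708]
force: [-0.1, -0.1, 0.7]
grip_width: 1.002
```

Call:
carry_out:
  targets:
    - {"x": 0, "y": 0, "z": 0, "ax": 0, "ay": 0, "az": 0, "hand": -1}
    - {"x": 0, "y": 0, "z": 0, "ax": 0, "ay": 0, "az": 0, "hand": -1}
    - {"x": 0, "y": 0, "z": 0, "ax": 0, "ay": 0, "az": 0, "hand": -1}
    - {"x": 0, "y": 0, "z": 0, "ax": 0, "ay": 0, "az": 0, "hand": -1}
    - {"x": 0, "y": 0, "z": 0, "ax": 0, "ay": 0, "az": 0, "hand": -1}

```text
time_s: 6.48
eef_pos: [569.6, -169.5, 133.1]
ee_rot: [0.012, 0.707, 0.012, -0.707]
force: [0.4, -1.0, 0.8]
grip_width: 0.151
```

Gripped: 0.151 of 85 mm is about 13 mm, which fits the 14 mm bar. Now I turn it anticlockwise.

Call:
carry_out:
  targets:
    - {"x": 0, "y": 0, "z": 0, "ax": 0, "ay": 0, "az": 0.15, "hand": -1}
    - {"x": 0, "y": 0, "z": 0, "ax": 0, "ay": 0, "az": 0.3, "hand": -1}
    - {"x": 0, "y": 0, "z": 0, "ax": 0, "ay": 0, "az": 0.45, "hand": -1}
    - {"x": 0, "y": 0, "z": 0, "ax": 0, "ay": 0, "az": 0.6, "hand": -1}

```text
time_s: 6.98
eef_pos: [569.5, -169.4, 133.1]
ee_rot: [0.222, 0.671, 0.222, -0.671]
force: [-0.8, -0.4, 0.8]
grip_width: 0.15
```

Call:
carry_out:
  targets:
    - {"x": 0, "y": 0, "z": 0, "ax": 0, "ay": 0, "az": 0.15, "hand": -1}
    - {"x": 0, "y": 0, "z": 0, "ax": 0, "ay": 0, "az": 0.3, "hand": -1}
    - {"x": 0, "y": 0, "z": 0, "ax": 0, "ay": 0, "az": 0.42, "hand": -1}
    - {"x": 0, "y": 0, "z": 0, "ax": 0, "ay": 0, "az": 0.42, "hand": -1}
    - {"x": 0, "y": 0, "z": 0, "ax": 0, "ay": 0, "az": 0.42, "hand": -1}

```text
time_s: 7.6
eef_pos: [569.4, -169.3, 133.0]
ee_rot: [-0.354, -0.612, -0.355, 0.612]
force: [-1.2, 0.2, 0.5]
grip_width: 0.153
```

```bash
python3 - <<'E'
from h import *
s=ctrl.sense();print(s["eef_pos"],s["force"],s["wrist_torque"],s["grip_width"],s["joints"][5])
w=viewer.capture("wrist");sd=viewer.capture("side")
a=cv2.resize(w[160:310,230:410],None,fx=2.2,fy=2.2);b=cv2.resize(sd[120:260,290:400],None,fx=3.5,fy=3.5,interpolation=cv2.INTER_CUBIC)
o=np.zeros((490,790,3),np.uint8);o[:a.shape[0],:a.shape[1]]=a;o[:,400:785]=b
cv2.imwrite("pics/c4.png",cv2.convertScaleAbs(o,alpha=1.5))
E
```

```text
[ 569.44796234 -169.3432166   132.97598772] [-1.20145733  0.18549724  0.48175523] [0.22445707 0.20843074 0.00501731] 0.15255156310422552 0.03409574528547298
```

View pics/c4.png

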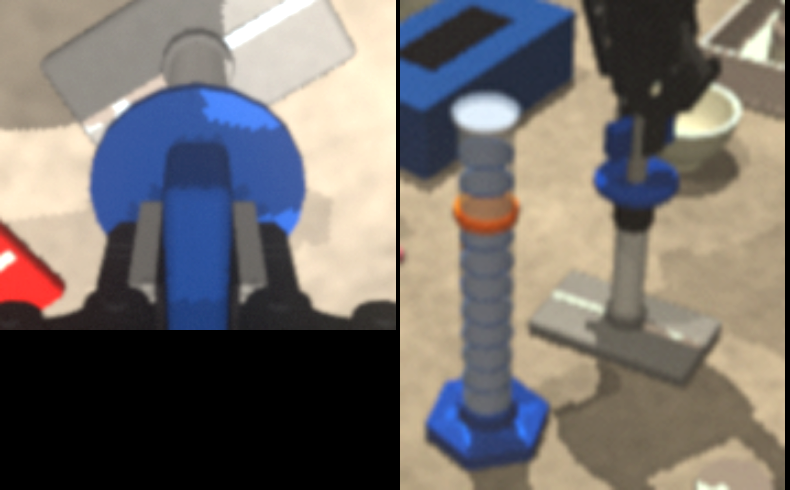

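The bar sits between the pads and is turned about 57° from the white stripe; the foot is unmoved and the disc is still low, at side crop (636,182). Now I raise it 48 mm (141 to 189).

Call:
carry_out:
  targets:
    - {"x": 0, "y": 0, "z": 0.008, "ax": 0, "ay": 0, "az": 0, "hand": -1}
    - {"x": 0, "y": 0, "z": 0.018, "ax": 0, "ay": 0, "az": 0, "hand": -1}
    - {"x": 0, "y": 0, "z": 0.028, "ax": 0, "ay": 0, "az": 0, "hand": -1}
    - {"x": 0, "y": 0, "z": 0.038, "ax": 0, "ay": 0, "az": 0, "hand": -1}
    - {"x": 0, "y": 0, "z": 0.048, "ax": 0, "ay": 0, "az": 0, "hand": -1}

```text
time_s: 8.32
eef_pos: [569.4, -169.3, 181.7]
ee_rot: [-0.355, -0.611, -0.355, 0.611]
force: [-0.5, 1.6, -5.5]
grip_width: 0.146
```

Call:
carry_out:
  targets:
    - {"x": 0, "y": 0, "z": 0, "ax": 0, "ay": 0, "az": 0, "hand": -1}
    - {"x": 0, "y": 0, "z": 0, "ax": 0, "ay": 0, "az": 0, "hand": -1}
    - {"x": 0, "y": 0, "z": 0, "ax": 0, "ay": 0, "az": 0, "hand": -1}

```text
time_s: 8.7
eef_pos: [569.5, -169.4, 181.1]
ee_rot: [-0.355, -0.611, -0.355, 0.611]
force: [-3.9, 3.0, 0.6]
grip_width: 0.151
```

```bash
python3 - <<'E'
from h import *
s=ctrl.sense();print(s["eef_pos"],s["force"],s["wrist_torque"],s["grip_width"])
sd=viewer.capture("side");cv2.imwrite("pics/side5.png",sd)
b=cv2.resize(sd[110:260,285:400],None,fx=4,fy=4,interpolation=cv2.INTER_CUBIC)
cv2.imwrite("pics/c5.png",cv2.convertScaleAbs(b,alpha=1.5))
E
```

```text
[ 569.4858853  -169.37591964  181.06620418] [-3.88285386  2.97995179  0.62799968] [ 0.497054    0.61439739 -0.06336527] 0.1513884144279833
```

View pics/c5.png

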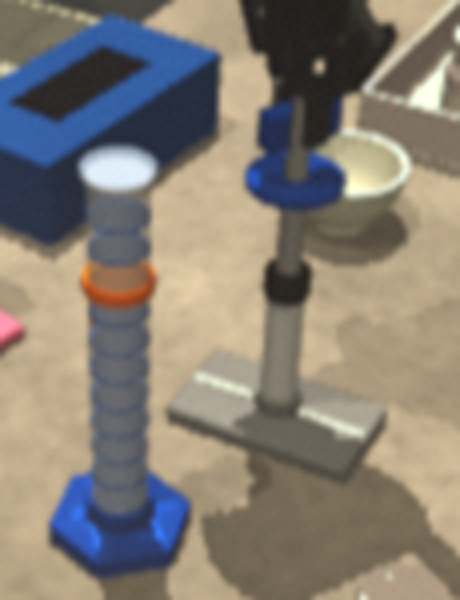

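The disc has risen off the collar, now at crop (296,179), side (358.6,154.4). The ring is at crop (118,283), side (314.1,180.4). I compute both heights.

```bash
python3 - <<'E'
from h import *
up=np.array([0,0,1.])
im=cv2.imread("pics/side5.png");h=cv2.cvtColor(im,cv2.COLOR_BGR2HSV)
m=cv2.inRange(h,(105,120,30),(128,255,255));m[:148]=0;m[165:]=0;m[:,:340]=0;m[:,380:]=0;ys,xs=np.nonzero(m);print(xs.min(),xs.max(),ys.min(),ys.max())
m=cv2.inRange(h,(0,90,80),(18,255,255));m[:170]=0;m[190:]=0;m[:,:303]=0;m[:,326:]=0;y2,x2=np.nonzero(m);print(x2.min(),x2.max(),y2.min(),y2.max())
for n,u,v,a in(("disc",358.6,154.4,[569.5,-169.5,0]),("disc0",357.1,171.4,[569.5,-169.5,0]),("ring",314.1,180.2,[604.2,-27.9,0])):
    print(n,tri((np.array(a),up),ray("side",u,v)))
# check vs cylinder top 260 and foot
print(tri((np.array([604.2,-27.9,0]),up),ray("side",314,151.7)))
E
```

```text
347 369 148 161
305 323 175 186
disc (array([ 569.49362167, -169.50287089,  190.01709279]), np.float64(0.013989287713035857))
disc0 (array([ 569.66460738, -169.42581457,  141.45359669]), np.float64(0.3611042372587185))
ring (array([604.6838788 , -27.59696736, 188.59827941]), np.float64(1.141871233638684))
(array([604.60369958, -27.64733956, 260.03673846]), np.float64(0.9524928312490303))
```

Disc 190, ring 188.6, and the cylinder top checks at 260.0 as specified. Locking: I turn back fully, slightly past zero.

Call:
carry_out:
  targets:
    - {"x": 0, "y": 0, "z": 0, "ax": 0, "ay": 0, "az": -0.15, "hand": -1}
    - {"x": 0, "y": 0, "z": 0, "ax": 0, "ay": 0, "az": -0.3, "hand": -1}
    - {"x": 0, "y": 0, "z": 0, "ax": 0, "ay": 0, "az": -0.45, "hand": -1}
    - {"x": 0, "y": 0, "z": 0, "ax": 0, "ay": 0, "az": -0.6, "hand": -1}

```text
time_s: 9.25
eef_pos: [569.6, -169.5, 180.9]
ee_rot: [0.157, 0.689, 0.157, -0.689]
force: [-2.4, 2.8, 0.4]
grip_width: 0.152
```

Call:
carry_out:
  targets:
    - {"x": 0, "y": 0, "z": 0, "ax": 0, "ay": 0, "az": -0.15, "hand": -1}
    - {"x": 0, "y": 0, "z": 0, "ax": 0, "ay": 0, "az": -0.3, "hand": -1}
    - {"x": 0, "y": 0, "z": 0, "ax": 0, "ay": 0, "az": -0.41, "hand": -1}
    - {"x": 0, "y": 0, "z": 0, "ax": 0, "ay": 0, "az": -0.44, "hand": -1}
    - {"x": 0, "y": 0, "z": 0, "ax": 0, "ay": 0, "az": -0.44, "hand": -1}

```text
time_s: 9.88
eef_pos: [569.7, -169.6, 181.0]
ee_rot: [0.005, 0.707, 0.005, -0.707]
force: [-2.1, 0.5, 0.2]
grip_width: 0.149
```

```bash
python3 - <<'E'
from h import *
from scipy.spatial.transform import Rotation as R
s=ctrl.sense();q=s["ee_rot"]; m=R.from_quat([q[1],q[2],q[3],q[0]]).as_matrix()
print(s["eef_pos"],s["force"],s["wrist_torque"],s["grip_width"],np.arctan2(m[1,1],m[0,1]))
E
```

```text
[ 569.6565134  -169.61596081  180.98192894] [-2.10728465  0.45186445  0.17884368] [0.20468459 0.32096363 0.58149733] 0.14865916282569464 -1.5557624005709194
```

Torque of 0.58 N m against the stop shows it is fully home. I release and go straight up.

Call:
carry_out:
  targets:
    - {"x": 0, "y": 0, "z": 0, "ax": 0, "ay": 0, "az": 0.02, "hand": -1}
    - {"x": 0, "y": 0, "z": 0, "ax": 0, "ay": 0, "az": 0.02, "hand": 1}
    - {"x": 0, "y": 0, "z": 0, "ax": 0, "ay": 0, "az": 0.02, "hand": 1}
    - {"x": 0, "y": 0, "z": 0, "ax": 0, "ay": 0, "az": 0.02, "hand": 1}
    - {"x": 0, "y": 0, "z": 0, "ax": 0, "ay": 0, "az": 0.02, "hand": 1}

```text
time_s: 10.5
eef_pos: [569.6, -169.5, 181.0]
ee_rot: [0.012, 0.707, 0.012, -0.707]
force: [0.3, 0.4, 0.3]
grip_width: 0.976
```

Call:
carry_out:
  targets:
    - {"x": 0, "y": 0, "z": 0.02, "ax": 0, "ay": 0, "az": 0, "hand": 1}
    - {"x": 0, "y": 0, "z": 0.05, "ax": 0, "ay": 0, "az": 0, "hand": 1}
    - {"x": 0, "y": 0, "z": 0.09, "ax": 0, "ay": 0, "az": 0, "hand": 1}
    - {"x": 0, "y": 0, "z": 0.12, "ax": 0, "ay": 0, "az": 0, "hand": 1}
    - {"x": 0, "y": 0, "z": 0.12, "ax": 0, "ay": 0, "az": 0, "hand": 1}

```text
time_s: 11.12
eef_pos: [570.2, -169.7, 303.2]
ee_rot: [0.012, 0.708, 0.011, -0.706]
force: [-0.1, -0.6, -0.8]
grip_width: 0.999
```

```bash
python3 - <<'E'
from h import *
s=ctrl.sense();print(s["eef_pos"],s["force"],s["time_s"])
sd=viewer.capture("side");w=viewer.capture("wrist");cv2.imwrite("pics/side6.png",sd)
b=cv2.resize(sd[110:260,285:400],None,fx=4,fy=4,interpolation=cv2.INTER_CUBIC)
o=np.zeros((600,790,3),np.uint8);o[:,:460]=b;a=w[100:260,200:420];a=cv2.resize(a,None,fx=1.5,fy=1.5);o[:240,460:790]=a
cv2.imwrite("pics/c6.png",cv2.convertScaleAbs(o,alpha=1.5))
for n,(x,y),a in(("bar",(296,179),0),): pass
E
```

```text
[ 570.17685628 -169.74388888  303.18516777] [-0.05389105 -0.60177203 -0.77942008] 11.125
```

View pics/c6.png

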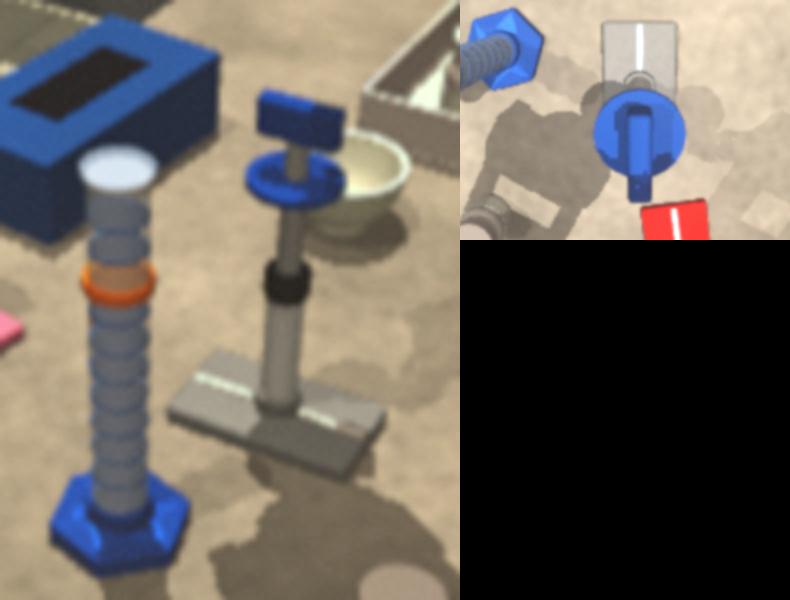

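The disc is still at crop (296,179), unchanged from 190 mm. The bar is parallel to the stripe, so locked. The ring is unmoved at (118,283) and the gripper is clear. Handing in.

```bash
python3 -c "
from h import *
print(finish_job())"
```

```text
the job is handed in; nothing more can be done
None
```

I turned the blue handle on the grey-foot stand about 1.0 rad anticlockwise and raised the disc 48 mm. I then turned the handle back against its stop, let go and moved clear. The job was handed in at about 11 s and no verdict was reported.

**Last checks:**
- **Height:** I measured the disc at about 190 mm and the ring at about 189 mm. The known 260 mm cylinder top measured 260.0 mm the same way. In the picture after release, disc and ring were both still in place.
- **Lock:** the bar lies along the white stripe, and the wrist felt 0.58 N m against the stop before I let go.
- **Contact:** the gripper is clear, with force readings under 1 N.
- **Yellow stand:** I stayed well away from it but did not measure it again at the end.

**What disagreed:** my first grasp closed on nothing, touching nothing. The side and wrist pictures both put the real fingertips about 36 mm above the reported TCP, which contradicts the stated tool frame. I went 30 mm lower and gripped the bar on the second try.

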